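Reset the tripped bench breaker

TASK

The breaker with the red lever has tripped and its lever hangs about halfway. Reset it: push the red lever fully to OFF (the white-barred end, towards the robot), then throw it fully to ON (the green-barred end). Leave the breaker with the blue lever switched on.

Things in the scene. Friction and masses are not known exactly. Their poses are not given: they have to be found in the camera images.
- red_breaker: The tripped breaker, the one with the red lever; fixed to the table: grey case, black cover, 150 (x) x 78 x 45 mm high. Origin: centre of its underside. Local +x points to the ON end (green bar; away from the robot within 0.45 rad), -x to the OFF end (white bar, nearer the robot). 
- red_lever (a joint): hinge, rad: 0 = fully OFF (0.6 rad from upright towards local -x, at its stop), 0.6 = upright, 1.2 = fully ON (towards +x, at its stop); starts tripped, 0.45 to 0.75. Axis: local y, 46 mm above the breaker's origin; cheeks beside it rise to 54 mm. Bar 60 mm long from axis to tip, head 34 wide (y), 12 thick. Stays where left; moves at 0.12 N m (2 to 4 N).
- blue_breaker: A like breaker with a blue lever, which is on; fixed to the table: grey case, black cover, 150 (x) x 78 x 45 mm high. Origin: centre of its underside. Local +x points to the ON end (green bar; away from the robot within 0.45 rad), -x to the OFF end (white bar, nearer the robot). The two stand side by side, centres 180 mm or more apart, either on the left.
- blue_lever (a joint): hinge of the blue lever, rad, built and measured as the red one; it starts fully on, at 1.12 to 1.2, and is to stay on.

How it is judged:
By the outcome, as a careful person would: the job done as asked, in the order asked, and still so for the second after the job is handed in, with the robot touching nothing.
It also fails if it takes over 38 s, if anything falls off the work surface, if the arm or the gripper's body presses on something with over 40 N, if the wrist force passes 120 N, or if a joint passes its speed limit or range.

ROBOT

A 6-joint arm with a two-finger parallel gripper is mounted at the origin on a cart in front of the work surface, level with it; the furniture and walls round the work are solid. World frame = base frame: x ahead of the robot, y to its left, z up, the work surface at z = 0. Lengths are in mm, angles in rad, forces in N, time in s.
With the tool pointing down it reaches from about 350 to 975 mm from the base axis. Payload 7.1 kg.
Tool frame: the origin (TCP) lies midway between the tips of the shut fingers; the grasp point (between the pads) lies 19 mm behind it (ctrl.tcp_to_grasp is the distance from the TCP to the grasp point, in mm); z points along the fingers, y is the line along which they close (so a half turn about z gives the same grasp; the last joint's range is limited). The gripper opens to 88 mm and grips with 3 to 60 N. Pads are 20 mm wide; open, the fingers measure 115 mm over their backs; the gripper's body (75 mm by 178 mm) begins 61 mm behind the grasp point.
Start: joints at [1.116, 0.423, 1.63, -0, 1.089, -0.019], TCP at [263.802, 566.58, 222.675] pointing down, gripper open.
Joint ranges: [-3, 3], [-0.9, 2.11], [0.09, 2.58], [-1.31, 4.45], [0.11, 2.69], [-2.54, 2.54]. Speed limits (rad/s): [2.39, 2.39, 3.01, 3.14, 3.14, 3.14].

INTERFACE

Orientations are given as a rotation vector (axis times angle).
In Python, from workcell import get_obs, cams, ticket, boxes_of, ctrl gives the robot as it stands.
- The arm moves only by the shell command python3 -m creep 'ROWS' [OPENING]. ROWS is JSON, one flat list of numbers, 4 for each row, row after row: the shift along the world's x, y, z in m, then the turn about the world's z in rad. In form: [tx, ty, tz, spin, tx, ty, tz, spin, ...]. A call has 1 to 10 rows; each row is the pose to reach, as a shift and turn from the pose commanded when the call began; what a row does not reach only later rows make up. A row lasts 1/12 s, in which the tool goes at most 41.7 mm and 7.16 degrees, less where a joint would pass 70% of its speed; a pose out of reach is approached as far as the arm can. A call with a gripper value outside its range is refused whole. OPENING is the opening, from 0 (shut) to 1 (fully open), set as the call begins (- or left out, the last holds). The fingers move at their own pace and stop on an object; the grip force is fixed at half the most. Time passes only in rows, so rows that repeat a pose let the fingers close. It gives the time, the measured TCP pose, the force, the opening and the grip force at its end, in the units of the state.
- get_obs(): the state, without advancing time (a new reading comes with each control period).
- cams.get_image(name): name is "side" or "top" or "wrist"; returns (picture, depth): 400x640x3 uint8, red, green, blue; 400x640 float32, mm along the optical axis (not along the pixel's ray), 0 where there is no reading.
- cams.get_calibration(name): a dict with "mtx" (3x3 intrinsics, pixels), "D" ([k1, k2, p1, p2, k3] as OpenCV has them; the pictures are not rectified), "R" (3x3) and "t" (3): a world point X has camera coordinates R X + t; the wrist camera has in their place "mount" (4x4, takes a point from camera to tool coordinates, whose origin is the TCP and whose axes are the flange's). Camera axes: x right, y down, z forward; pixel columns grow to the right and rows downward; lengths in mm; the calibration is good to about 2 mm. A picture is of the moment at which its call begins: read the wrist's pose just before it. get_calibration takes no time and is no camera call.
- ticket.close_job(): hands the job in; it is judged then, once.
Trained networks look in the newest picture that a camera, given by its name, has taken for a name from the list of things; names that differ only in an ending like _2 or _b are one class to them, and where a whole thing is asked for, a point or a joint stands for the part that bears it (a point fixed in the world has none). Each returns a list of dicts, best first, with "score" (0 to 1); they miss things now and then, are a little off and sometimes report something else, mostly with a low value. They report only what shows in the picture. A call takes as long as a camera call.
- boxes_of(camera, target): "centre" ([column, row] in pixels, amid what is visible of it).
The state is a dict: "t": time; "qpos": joint angles; "qvel": joint speeds; "joint_torque": joint torques, N m; "ee_pos": TCP position; "orientation": TCP orientation; "ft_force": force on the tool from outside, world axes, zero at the start; "moment": the same for the moment, N m; "width": finger opening in mm; "grasp_force": force on a finger pad.
Only numpy, scipy, OpenCV 4.12 (cv2) and the standard library are available. Lean on these libraries where they do the work, as an engineer would, in place of code of your own. Each camera call takes 0.05 s, during which the arm holds its last target. There are 200 camera calls.

## Working session

There is one attempt and no reset: what is moved stays moved. The work goes in short steps, Python scripts to look and compute and a shell command to move; the robot and the scene stay as the last step left them, time stands still between calls to the robot, and variables do not carry over. Pictures are saved under pics/ and viewed, at most 10 in all, crops included, and the job is handed in when it is done.

```bash
mkdir -p pics; cat > h.py <<'E'
import numpy as np,cv2
from workcell import get_obs,cams,boxes_of
def world(name,img=None):
    im,d=cams.get_image(name); c=cams.get_calibration(name)
    K=np.array(c["mtx"],float);D=np.array(c["D"],float)
    h,w=d.shape
    u,v=np.meshgrid(np.arange(w),np.arange(h))
    p=cv2.undistortPoints(np.stack([u,v],-1).reshape(-1,1,2).astype(np.float64),K,D).reshape(h,w,2)
    P=np.dstack([p[...,0]*d,p[...,1]*d,d])
    X=(P-np.array(c["t"]).reshape(3))@np.array(c["R"])
    X[d==0]=np.nan
    return im,X
E
python3 - <<'E'
from h import *
im,X=world("top"); cv2.imwrite("pics/top.png",im[...,::-1]); np.savez("top.npz",im=im,X=X)
for n in ["red_lever","blue_lever","red_breaker","blue_breaker"]:
    b=boxes_of("top",n)
    for q in b[:2]:
        c,r=map(int,q["centre"]); print(n,q["score"],c,r,np.nanmedian(X[r-2:r+3,c-2:c+3].reshape(-1,3),0).round(0))
o=get_obs();print(o["t"],o["ee_pos"],o["orientation"],o["width"])
E
```

```text
red_lever 0.81 233 196 [522.  42. 102.]
blue_lever 0.89 404 202 [ 508. -269.   84.]
red_breaker 0.86 235 198 [522.  41.  69.]
blue_breaker 0.78 402 212 [ 493. -271.   55.]
0.25 [263.69555856 566.35970271 222.2975952 ] [-6.79065652e-01 -3.06715643e+00  1.14420942e-03] 87.74768109000394
```

View pics/top.png

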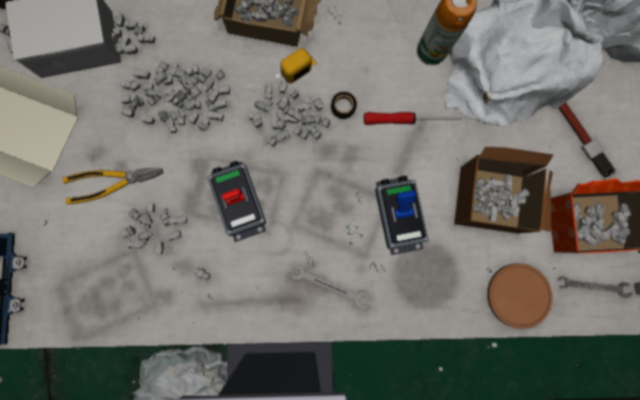

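The top view shows the red breaker at about (237,200) and the blue one at (402,212). Each has its green bar away from the robot and its white bar towards it. Next I measure the poses.

```bash
python3 - <<'E'
from h import *
z=np.load("top.npz");im,X=z["im"],z["X"]
hsv=cv2.cvtColor(im,cv2.COLOR_RGB2HSV);H,S,V=[hsv[...,i].astype(int) for i in range(3)]
for n,(c0,c1) in {"red":(203,272),"blue":(370,432)}.items():
    W=np.zeros(H.shape,bool);W[155:256,c0:c1]=1
    ms={"green":(H>45)&(H<85)&(S>120),"white":(V>190)&(S<40),"lever":((H<8)|(H>172))&(S>150) if n=="red" else (H>100)&(H<130)&(S>150)}
    cen={}
    for k,m in ms.items():
        P=X[m&W]; cen[k]=np.nanmedian(P,0); print(n,k,len(P),cen[k].round(1),np.nanmin(P,0).round(),np.nanmax(P,0).round())
    d=cen["green"]-cen["white"];print("yaw",np.arctan2(d[1],d[0]),"len",np.hypot(d[0],d[1]),"mid",((cen["green"]+cen["white"])/2).round(1))
    P=X[W&(X[...,2]>30)&(X[...,2]<50)]
    (c,s,a)=cv2.minAreaRect(P[:,:2].astype(np.float32));print("rect",c,s,a)
    P=X[W&(X[...,2]>80)];print("high",len(P),P.mean(0),P[:,2].max())
E
```

```text
red green 153 [569.3  60.8  46.3] [558.  38.  42.] [582.  84.  51.]
red white 63 [484.2  32.1  46.3] [477.  11.  44.] [492.  51.  49.]
red lever 249 [523.5  43.5 100.2] [515.  28.  43.] [539.  61. 109.]
yaw 0.3254001417723759 len 89.77929897737154 mid [526.8  46.4  46.3]
rect (532.7242431640625, 47.645263671875) (134.59832763671875, 77.99398803710938) 18.92637825012207
high 158 [524.85582077  44.27976669 102.46419488] 108.9378768789818
blue green 151 [ 538.4 -266.7   46.1] [ 525. -292.   41.] [ 547. -244.   97.]
blue white 46 [ 448.5 -281.9   46.5] [ 445. -302.   43.] [ 454. -262.   49.]
blue lever 440 [ 506.2 -272.5   75. ] [ 483. -300.   43.] [ 529. -254.  102.]
yaw 0.1670080901235646 len 91.16223602827144 mid [ 493.4 -274.3   46.3]
rect (499.5271301269531, -273.9355773925781) (134.5270233154297, 78.43461608886719) 9.586285591125488
high 214 [ 516.87005456 -269.91687833   93.34160546] 102.18622306596964
```

```bash
python3 - <<'E'
from h import *
X=np.load("top.npz")["X"].reshape(-1,3)
a=np.array([264,566.]);b=np.array([565,59.]);d=(b-a)/np.linalg.norm(b-a)
r=X[:,:2]-a;s=r@d;l=abs(r@[-d[1],d[0]])
for s0 in range(0,650,50):
    m=(s>=s0)&(s<s0+50)&(l<160); print(s0,m.sum(),np.nanmax(X[m,2]) if m.any() else None)
E
```

```text
0 16 16.74624694902012
50 698 21.977339993509815
100 2466 38.91934465882646
150 3923 36.58824575689149
200 4157 6.59086560056233
250 4287 14.473969791333653
300 4223 18.270585864797795
350 4096 38.67657928858889
400 4151 53.320978275350015
450 4104 19.92480262444121
500 3904 48.90787606918017
550 4019 108.9378768789818
600 3963 56.05585994961399
```

```bash
python3 -m creep '[0.02,-0.034,0.0,0.1,0.04,-0.068,0,0.2,0.06,-0.1,0,0.3,0.08,-0.135,0,0.4,0.1,-0.168,0,0.5,0.12,-0.2,0,0.6,0.14,-0.235,0,0.7,0.16,-0.27,0,0.76,0.18,-0.3,0,0.76,0.2,-0.335,0,0.76]' 0
```

```text
t: 1.08
ee_pos: [464.6, 230.2, 222.9]
orientation: [-0.508, 3.1, 0.001]
ft_force: [0.1, 1.0, 1.3]
width: 24.4
grasp_force: 0.0
```

```bash
python3 -m creep '[0.02,-0.034,0,0,0.04,-0.068,0,0,0.06,-0.102,0,0,0.082,-0.136,0,0,0.104,-0.17,0,0,0.104,-0.17,-0.03,0,0.104,-0.17,-0.065,0,0.104,-0.17,-0.1,0,0.104,-0.17,-0.13,0,0.104,-0.17,-0.147,0]' 0; python3 - <<'E'
from h import *
im,X=world("side"); cv2.imwrite("pics/side1.png",im[...,::-1])
o=get_obs();print(o["ee_pos"],o["ft_force"],o["width"])
E
```

```text
t: 1.92
ee_pos: [565.8, 61.1, 72.3]
orientation: [0.506, -3.096, -0.001]
ft_force: [-0.1, 0.9, -0.3]
width: 0.8
grasp_force: 0.0
[564.50445126  61.10910972  70.35764691] [-0.92416519  0.03236786 -1.55196796] 0.5890428081883545
```

View pics/side1.png

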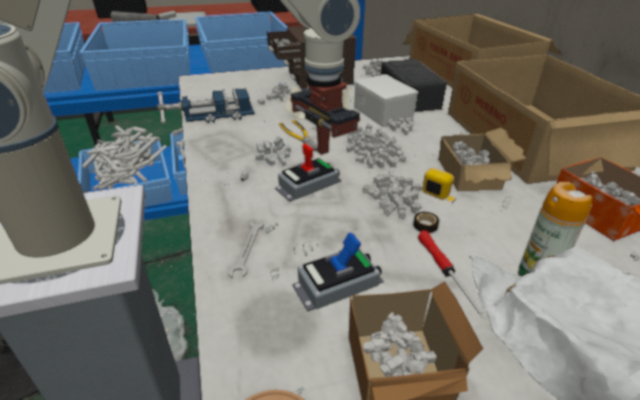

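The side view shows the shut fingers at (322,138), just behind the red lever at (308,152), which is clear of them. Now I push towards OFF.

```bash
python3 -m creep '[-0.007,-0.0024,0.007,0,-0.0142,-0.0048,0.007,0,-0.0213,-0.0072,0.007,0,-0.0284,-0.0096,0.007,0,-0.0332,-0.0112,0.007,0,-0.036,-0.0122,0.007,0,-0.036,-0.0122,0.007,0]'; python3 -m creep '[-0.0019,-0.0006,0,0,-0.0038,-0.0013,0,0,-0.0038,-0.0013,0,0]'
```

```text
t: 2.55
ee_pos: [532.3, 49.3, 83.9]
orientation: [-0.506, 3.098, -0.0]
ft_force: [1.8, -0.6, 2.4]
width: 0.1
grasp_force: 1.3
t: 2.8
ee_pos: [528.0, 47.9, 82.8]
orientation: [-0.507, 3.1, -0.0]
ft_force: [2.0, -0.0, 3.7]
width: 0.6
grasp_force: 1.8
```

```bash
python3 -m creep '[-0.0028,-0.001,-0.002,0,-0.0057,-0.0019,-0.004,0,-0.0057,-0.0019,-0.004,0]'; python3 -m creep '[-0.0019,-0.0006,0,0,-0.0019,-0.0006,0,0]';python3 -m creep '[-0.0019,-0.0006,0,0,-0.0019,-0.0006,0,0]'
```

```text
t: 3.05
ee_pos: [521.3, 45.9, 78.1]
orientation: [0.507, -3.099, 0.0]
ft_force: [0.9, -1.6, 3.6]
width: 0.2
grasp_force: 1.4
t: 3.22
ee_pos: [520.8, 45.6, 78.5]
orientation: [-0.506, 3.099, 0.0]
ft_force: [5.2, 0.9, -0.5]
width: 0.5
grasp_force: 1.8
t: 3.38
ee_pos: [520.4, 45.4, 78.9]
orientation: [-0.506, 3.096, 0.0]
ft_force: [7.5, 3.1, -0.2]
width: 0.3
grasp_force: 3.0
```

```bash
python3 -m creep '[-0.0019,-0.0006,0,0,-0.0038,-0.0013,0,0,-0.0038,-0.0013,0,0]'; python3 - <<'E'
from h import *
im,X=world("side"); cv2.imwrite("pics/side2.png",cv2.resize(im[110:220,240:380,::-1],None,fx=5,fy=5))
E
```

```text
t: 3.63
ee_pos: [519.5, 44.8, 79.8]
orientation: [-0.504, 3.09, 0.0]
ft_force: [13.8, 6.7, -1.4]
width: 0.5
grasp_force: 5.6
```

View pics/side2.png

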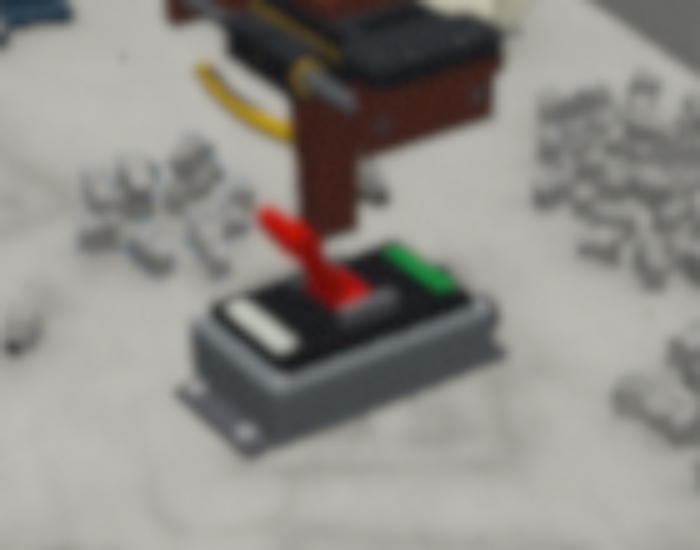

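The lever leans to the white-bar end, and the force has risen to about 15 N, so it is at its OFF stop. Now I back off, go over it and down on the OFF side.

```bash
python3 -m creep '[0.0095,0.0032,0.01,0,0.0095,0.0032,0.04,0,0.0095,0.0032,0.075,0,-0.024,-0.008,0.08,0,-0.052,-0.0176,0.08,0,-0.052,-0.0176,0.08,0,-0.052,-0.0176,0.045,0,-0.052,-0.0176,0.015,0,-0.052,-0.0176,0.002,0,-0.052,-0.0176,0.002,0]'; python3 - <<'E'
from h import *
im,X=world("side"); cv2.imwrite("pics/side3.png",cv2.resize(im[110:220,240:380,::-1],None,fx=5,fy=5))
o=get_obs();print(o["ee_pos"],o["ft_force"])
E
```

```text
t: 4.52
ee_pos: [459.4, 26.0, 77.5]
orientation: [0.505, -3.092, -0.002]
ft_force: [0.1, -0.2, 1.3]
width: 0.3
grasp_force: 0.0
[460.58841629  26.03684973  78.91446742] [-0.65541196  0.28740311 -0.84053336]
```

View pics/side3.png

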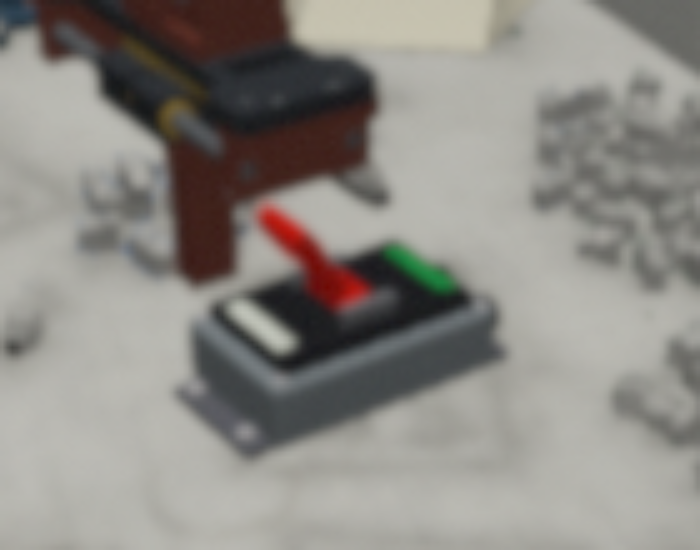

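The lever has stayed OFF, and the fingers are down on its white-bar side. Now I throw it to ON.

```bash
python3 -m creep '[0.0114,0.0038,0,0,0.0227,0.0077,0,0,0.0341,0.0115,0,0,0.0455,0.0154,0,0,0.0568,0.0192,0,0,0.0625,0.0211,0,0,0.0663,0.0224,0,0,0.0663,0.0224,0,0]'; python3 -m creep '[0.0019,0.0006,0,0,0.0038,0.0013,0,0,0.0038,0.0013,0,0]';python3 -m creep '[0.0019,0.0006,0,0,0.0038,0.0013,0,0,0.0038,0.0013,0,0]'
```

```text
t: 5.23
ee_pos: [530.2, 48.9, 81.2]
orientation: [-0.507, 3.099, -0.0]
ft_force: [-0.9, 1.0, 0.3]
width: 0.3
grasp_force: 0.5
t: 5.48
ee_pos: [531.0, 49.3, 80.8]
orientation: [0.507, -3.097, 0.0]
ft_force: [-7.4, -2.7, 8.1]
width: 0.6
grasp_force: 5.3
t: 5.73
ee_pos: [531.5, 49.6, 80.5]
orientation: [0.506, -3.09, 0.001]
ft_force: [-16.4, -8.8, 16.3]
width: 0.4
grasp_force: 12.0
```

```bash
python3 -m creep '[-0.012,-0.004,0,0,-0.03,-0.01,0.005,0,-0.03,-0.01,0.04,0,-0.03,-0.01,0.08,0,-0.04,0.02,0.12,0,-0.05,0.06,0.14,0,-0.06,0.1,0.14,0,-0.07,0.14,0.14,0,-0.08,0.18,0.14,0,-0.08,0.18,0.14,0]'; python3 - <<'E'
from h import *
im,X=world("side"); cv2.imwrite("pics/side4.png",cv2.resize(im[110:330,240:400,::-1],None,fx=2.7,fy=2.7))
im,X=world("top")
hsv=cv2.cvtColor(im,cv2.COLOR_RGB2HSV);H,S=hsv[...,0].astype(int),hsv[...,1]
for n,o,yaw,c0,c1,m in [("red",(527,46.5),.325,203,272,(H<8)|(H>172)),("blue",(493.5,-274.3),.167,370,432,(H>100)&(H<130))]:
    W=np.zeros(H.shape,bool);W[155:256,c0:c1]=1
    P=X[W&m&(S>150)&(X[...,2]>85)]; r=(P[:,:2]-o)@[np.cos(yaw),np.sin(yaw)]
    print(n,len(P),r.mean(),r.max(),P[:,2].max(), 0.6+np.arctan2(r.mean(),P[:,2].mean()-46))
E
```

```text
t: 6.57
ee_pos: [456.2, 235.8, 222.0]
orientation: [-0.511, 3.096, 0.004]
ft_force: [-1.6, -0.7, -0.6]
width: 0.6
grasp_force: 0.0
red 171 26.627850292704277 35.13092055531856 100.56700323140241 1.1145342348699296
blue 172 24.42054405105631 33.32684797840705 102.5826452359557 1.0625816552373863
```

View pics/side4.png

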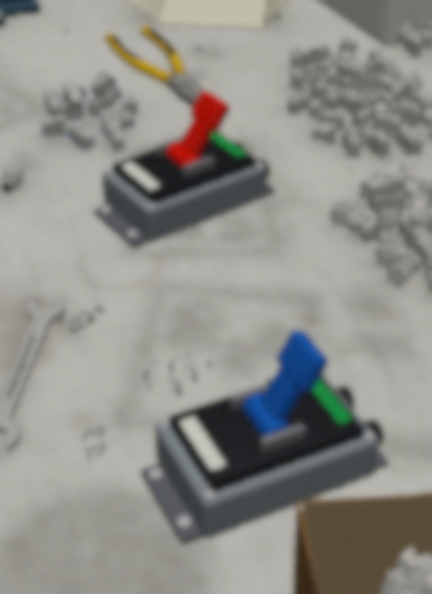

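Both levers lean to their green bars, red at (205,120) and blue at (295,375), and the gripper is clear of them.

```bash
python3 -c "
from workcell import ticket
print(ticket.close_job())"
```

```text
the job is handed in; nothing more can be done
None
```

I pushed the red lever to its OFF stop, then threw it to its ON stop; the blue lever was not touched and is still on, and the job was handed in at about 6.7 s with the arm clear.

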